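# Lock out the trainer supply with a bolt pin and hang the tag

## Task

Lock out the supply station: first push the red paddle so the steel bolt slides all the way to its stop towards the black housing. Then lay the loose orange-headed pin in the open V-channel beside the yellow lugs, tip towards the lugs, and push it fully home through both lugs and the bolt until its head rests against the rear V-block; last, hang the red tag by its loop on the yellow hook so that it hangs freely and still. Leave the yellow meter, the screwdriver and the jar where they are.

Things in the scene. Friction and masses are not known exactly. Their poses are not given: they have to be found in the camera images.
- station: Fixed lockout station, grey base plate 10 mm thick. Origin at table level, on the pin axis below the near face of the near yellow lug. The pin axis runs along its +y at 40 mm height (x = 0). The bolt's 10 mm thick steel tongue runs along x between the lugs. Black housing 76 x 68 mm, 74 mm high, centred at x 74, y 24 mm.
- bolt (a joint): Slide of the steel bolt along the station's +x, m. 0 = fully back (supply on), 0.060 = at its stop (off), where its 16 mm hole lies on the pin axis. Friction about 3 N; stays where it is left.
- paddle (a point): Centre of the rear (-x of the station) face of the red paddle on the bolt, moves with the bolt. Paddle 10 mm thick along x, 38 mm wide along y, from 45 to 89 mm above the table; this point is 70 mm up. Push it towards the station's +x. The steel guides below it are 26 mm high.
- channel (a point): On the pin axis, mid-gap between the two V-blocks; axes as the station. In station y the V-blocks span -14 to 0 and -82 to -70 mm, gap 56 mm (base plate 30 mm below the axis). 90-degree Vs open upwards, mouth about 38 mm wide, 50 mm over all, top 12 mm above the axis; they centre a 12 mm pin on it. This point is at y -42 mm.
- far_hole (a point): Centre of the hole at the outer face of the far lug, on the pin axis; axes as the station. The two yellow lugs are 44 mm wide, 8 mm thick, top 66 mm up, at station y 0 to 8 and 20 to 28 mm, each with a 16 mm hole. With its head against the stop the pin's tip stands 8 mm past this point.
- head_stop (a point): Point on the pin axis at the rear face of the rear V-block, against which the pin's head comes to rest; axes as the station.
- pin: Loose steel pin of 12 mm diameter with an orange head of 18 mm diameter, 8 mm thick. Origin on the pin's axis, 45 mm from the tip; +x points to the tip. Shank from x -73 to 45 mm (tapered over the last 7 mm), head from -81 to -73 mm. About 100 g. Starts lying in the blue cradle's V-blocks, axis 34 mm above the table.
- pin_tip (a point): Centre of the pin's pointed end.
- pin_head (a point): Centre of the outer face of the pin's orange head.
- cradle: Fixed blue pin cradle. Origin at table level below the pin's origin; pin along x. V-blocks at x 28 to 40 and -52 to -40 mm, 50 mm wide, top 46 mm up; free gap of 68 mm between them, base plate 6 mm thick.
- tag: Loose red lockout tag, about 60 g, a plate standing on edge in the grey rack. Origin at the centre of its lower edge; z up, x across its thickness, y along its width. Plate 60 mm wide, 6 mm thick, 50 mm high; above it a loop with an opening 44 mm wide and 36 mm high (z 50 to 86 mm), a top bar 8 x 8 mm (z 86 to 94), and a black grip tab 24 mm wide, 10 mm thick (along x), z 94 to 122 mm.
- tag_bar (a point): Middle of the underside of the tag's top bar, 86 mm above its lower edge.
- rack: Fixed grey rack, 60 x 90 mm. Origin at table level under its centre. Slot along its y, 7.6 mm wide, floor 8 mm up, top of the walls 34 mm up, holds the tag upright.
- hookpost: Fixed hook post, 166 mm high, on an 80 mm foot. Origin at table level below the hook's root at the post's front face. The yellow hook is an 8 mm rod that runs along its -x, 150 mm up, for 70 mm, and ends in a tip turned up to 168 mm at x -80 mm.
- hook_seat (a point): Top of the hook's rod halfway along (x -40 mm, 154 mm up); axes as the hook post.
- hook_tip (a point): Topmost point of the hook's upturned tip.
- meter: Bystander: yellow multimeter lying flat, 75 x 140 x 40 mm, origin under its centre.
- driver: Bystander: screwdriver, 180 mm long, lying along its x.
- jar: Bystander: amber jar, 56 mm diameter, 70 mm high, origin under its centre.
Things that resemble listed ones, but are neither listed nor needed, are in the scene too. There is more than one size of the tag; the job needs the larger. There is more than one size of the pin; the one meant has the size given above.

How it is judged:
By the outcome, as a careful person would: the job done as asked, in the order asked, and still so for the second after the job is handed in, with the robot touching nothing.
It also fails if it takes over 72 s, if anything falls off the work surface, if the arm or the gripper's body presses on something with over 40 N, if the wrist force passes 120 N, or if a joint passes its speed limit or range.

## Robot

A 7-joint arm with a two-finger parallel gripper is mounted at the origin on the work surface. World frame = base frame: x ahead of the robot, y to its left, z up, the work surface at z = 0. Lengths are in m, angles in rad, forces in N, time in s.
With the tool pointing down it reaches from about 0.4 to 0.85 m from the base axis. Payload 4.5 kg.
Tool frame: the origin (TCP) lies midway between the tips of the shut fingers; the grasp point (between the pads) lies 19 mm behind it; z points along the fingers, y is the line along which they close (so a half turn about z gives the same grasp; the last joint's range is limited). The gripper opens to 88 mm and grips with 3 to 60 N. Pads are 18 mm wide; open, the fingers measure 123 mm over their backs; the gripper's body (75 mm by 187 mm) begins 45 mm behind the grasp point.
Start: joints at [-1.251, 0.689, -0.195, 1.565, 0.157, 0.902, -0.215], TCP at [0.176, 0.6, 0.209] pointing down, gripper open.
Joint ranges: [-3.01, 3.01], [-0.46, 2.08], [-1.47, 1.51], [0.13, 2.56], [-1, 4.14], [0.04, 2.09], [-2.66, 2.66]. Speed limits (rad/s): [2.57, 2.57, 3.14, 3.14, 3.14, 3.14, 3.14].

## Interface

Orientations are given as a unit quaternion [x, y, z, w].
In Python, from plant import r gives the robot as it stands.
- The arm moves only by the tool move_arm, never from a script. Its argument "targets" is a list that holds one entry, the list of rows, each a list of 7 numbers: the opening, from 0 (shut) to 1 (fully open), then the shift along the tool's x, y, z in mm, then the turn, a rotation vector about the tool's x, y, z in degrees. In form: [[[claw, dx, dy, dz, ax, ay, az], ...]]. A call has 1 to 10 rows; each row is the pose to reach, as a shift and turn from the pose commanded when the call began, along the tool's axes at that moment; what a row does not reach only later rows make up. A row lasts 1/8 s, in which the tool goes at most 62.5 mm and 10.7 degrees, less where a joint would pass 70% of its speed; a pose out of reach is approached as far as the arm can. A call with a gripper value outside its range is refused whole. The fingers move at their own pace and stop on an object; "newtons" is the grip in N (left out, the last holds). Time passes only in rows, so rows that repeat a pose let the fingers close. It gives the time, the measured TCP pose, the force, the opening and the grip force at its end, in the units of the state.
- r.get_state(): the state, without advancing time (a new reading comes with each control period).
- r.snapshot(name): name is "scene" or "top"; returns the picture (384x512x3 uint8, red, green, blue); there is no depth.
- r.camera_info(name): a dict with "fx", "fy", "cx", "cy" (pixels), "R" (3x3) and "t" (3): a world point X has camera coordinates R X + t. Camera axes: x right, y down, z forward; pixel columns grow to the right and rows downward; lengths in m; the calibration is good to about 2 mm. A picture is of the moment at which its call begins. camera_info takes no time and is no camera call.
- r.finish_job(): hands the job in; it is judged then, once.
The state is a dict: "clock": time; "q": joint angles; "qd": joint speeds; "joint_torque": joint torques, N m; "tool_pos": TCP position; "eef_rot": TCP orientation; "contact_force": force on the tool from outside, world axes, zero at the start; "moment": the same for the moment, N m; "opening": opening from 0.0 (shut) to 1.0 (fully open); "finger_force": force on a finger pad.
Only numpy, scipy, OpenCV 4.12 (cv2) and the standard library are available. Lean on these libraries where they do the work, as an engineer would, in place of code of your own. Each camera call takes 0.05 s, during which the arm holds its last target. There are 200 camera calls.

## Working session

There is one attempt and no reset: what is moved stays moved. The work goes in short steps, Python scripts to look and compute and a tool call to move; the robot and the scene stay as the last step left them, time stands still between calls to the robot, and variables do not carry over. Pictures are saved under pics/ and viewed, at most 10 in all, crops included, and the job is handed in when it is done.

Besides the shell and the picture viewer there is one more tool, called after ">>>" by a JSON object that holds its "api" and its "payload", one argument or row to a line. move_arm: Moves the arm, as the interface text tells. Its arguments: {"type":"object","properties":{"targets":{"type":"array","items":{"type":"array","items":{"type":"array","items":{"type":"number"}}}},"newtons":{"type":"number"}},"required":["targets"]}

```bash
mkdir -p pics; ls; python3 - <<'E'
from plant import r
import cv2,numpy as np
for n in("scene","top"):
    im=r.snapshot(n); cv2.imwrite(f"pics/{n}0.png",im[:,:,::-1]); 
    cv2.imwrite(f"pics/{n}0b.png",cv2.resize(im[:,:,::-1],(800,600),interpolation=cv2.INTER_CUBIC))
    c=r.camera_info(n); print(n,c)
s=r.get_state();print(s)
E
```

```text
pics
scene {'fx': 458.75063805875794, 'fy': 458.75063805875794, 'cx': 260.9167667067771, 'cy': 194.85969381957133, 'R': array([[ 0.73605546,  0.67686215,  0.00894385],
       [ 0.57528809, -0.61852616, -0.535228  ],
       [-0.35674357,  0.39910278, -0.84466029]]), 't': array([-0.39077613, -0.2204719 ,  1.56059233])}
top {'fx': 459.8692180667414, 'fy': 459.8692180667414, 'cx': 263.10118146949793, 'cy': 199.22535531613323, 'R': array([[ 0.02334319, -0.99964795,  0.01261238],
       [-0.98836225, -0.02497286, -0.15005471],
       [ 0.15031685, -0.00896285, -0.98859724]]), 't': array([-0.02298864,  0.55813575,  1.43162706])}
{'clock': 0.1, 'q': array([-1.25116756,  0.68989497, -0.1945363 ,  1.56618477,  0.1573085 ,
        0.90250274, -0.21507067]), 'qd': array([-1.29388281e-04, -3.14989579e-03,  9.03853676e-05, -2.90209693e-03,
        1.67477912e-03,  1.02872508e-04,  2.33149836e-04]), 'joint_torque': array([-2.40911657e-03, -5.28495526e+01, -1.27140865e+00, -1.53834969e+01,
       -5.25740383e-02,  1.91638661e-03,  3.62641356e-05]), 'tool_pos': array([0.17609224, 0.59906838, 0.20850862]), 'eef_rot': array([ 1.42370620e-01,  9.89813098e-01, -7.96598216e-04, -5.82180392e-05]), 'contact_force': array([-0.10710413,  0.48798151, -0.325893  ]), 'moment': array([ 0.01585897, -0.04561992,  0.01117513]), 'finger_force': 0.0, 'opening': 0.9967152973534684}
```

View pics/scene0b.png

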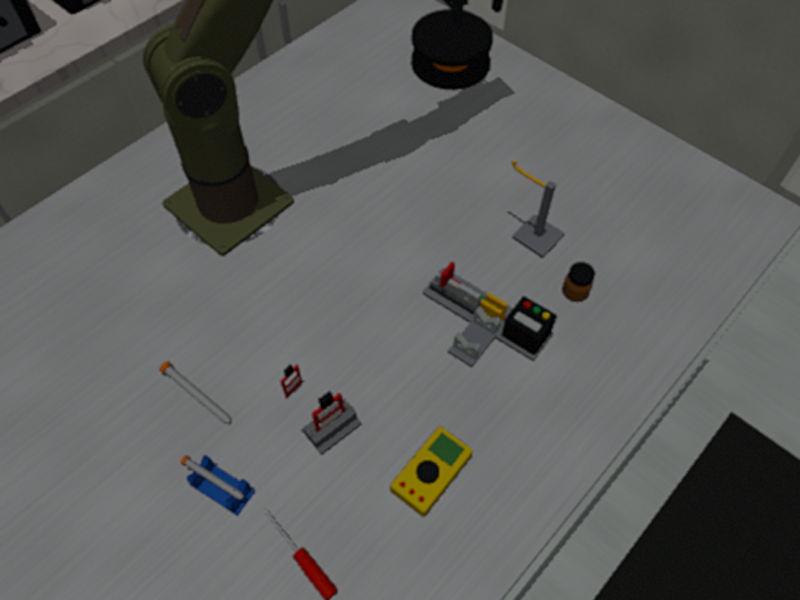

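View pics/top0b.png

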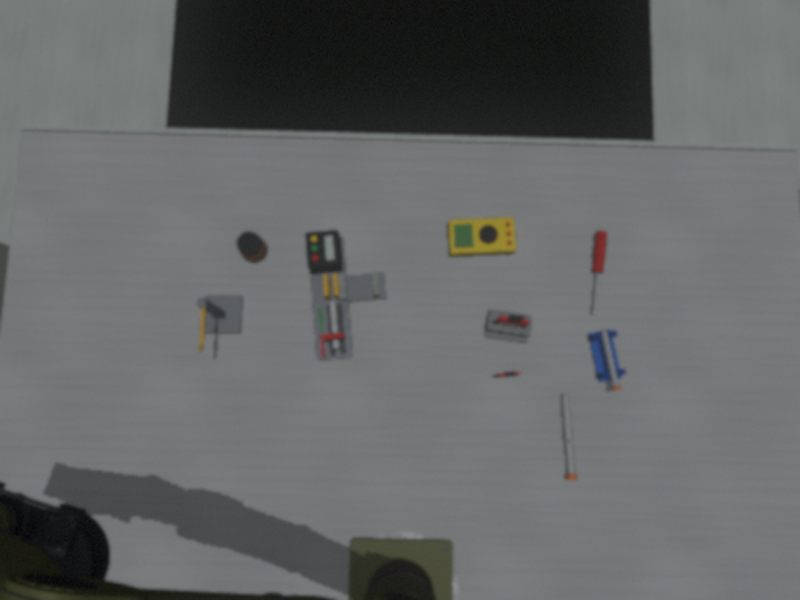

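The scene view shows the station at about (490,310), the hook at (530,180), the rack with the larger tag at (330,420) and the pin in the blue cradle at (215,480). The top view shows the same things at (335,300), (205,330), (510,325) and (607,360). The loose pin at (568,435) and the tag at (507,374) are decoys.

```bash
cat > h.py <<'E'
import cv2,numpy as np
from plant import r
from scipy.spatial.transform import Rotation as Ro
C={n:r.camera_info(n) for n in("scene","top")}
def ray(n,p):
    c=C[n];R=np.array(c["R"]);o=-R.T@c["t"];d=R.T@np.array([(p[0]-c["cx"])/c["fx"],(p[1]-c["cy"])/c["fy"],1]);return o,d/np.linalg.norm(d)
def plane(n,p,z):
    o,d=ray(n,p);return o+d*(z-o[2])/d[2]
def tri(ps,pt):
    A=np.zeros((3,3));b=np.zeros(3);L=[ray("scene",ps),ray("top",pt)]
    for o,d in L:
        P=np.eye(3)-np.outer(d,d);A+=P;b+=P@o
    X=np.linalg.solve(A,b);return X,[round(1000*np.linalg.norm(np.cross(X-o,d)),1) for o,d in L]
def proj(n,X):
    c=C[n];v=np.array(c["R"])@X+c["t"];return np.array([c["fx"]*v[0]/v[2]+c["cx"],c["fy"]*v[1]/v[2]+c["cy"]])
def blobs(im,h0,h1,s,v,box,minA=4):
    hsv=cv2.cvtColor(im,cv2.COLOR_RGB2HSV);m=cv2.inRange(hsv,(h0,s,v),(h1,255,255))
    if h0<0: m=cv2.inRange(hsv,(0,s,v),(h1,255,255))|cv2.inRange(hsv,(180+h0,s,v),(180,255,255))
    k=np.zeros_like(m);x0,y0,x1,y1=box;k[y0:y1,x0:x1]=m[y0:y1,x0:x1]
    n,l,st,ce=cv2.connectedComponentsWithStats(k)
    return [(ce[i].round(2).tolist(),st[i].tolist()) for i in range(1,n) if st[i,4]>=minA]
E
python3 - <<'E'
from h import *
B={"top":[(121,140,250,237),(300,190,410,314)],"scene":[(268,96,384,237),(96,224,237,333)]}
for n in B:
    im=cv2.imread(f"pics/{n}0.png")[:,:,::-1].copy()
    t=[]
    for i,b in enumerate(B[n]):
        for nm,a in dict(red=(-6,4,130,60),orange=(5,15,130,80),yellow=(18,32,110,80),blue=(100,125,130,50)).items():
            print(n,i,nm,blobs(im,*a,b))
        c=im[b[1]:b[3],b[0]:b[2],::-1]
        f=5; c=cv2.convertScaleAbs(cv2.resize(c,None,fx=f,fy=f,interpolation=cv2.INTER_NEAREST),alpha=1.5)
        for x in range(b[0]//10*10+10,b[2],10):
            cv2.line(c,((x-b[0])*f,0),((x-b[0])*f,6),(0,255,0));cv2.putText(c,str(x),((x-b[0])*f,16),0,.35,(0,255,0))
        for y in range(b[1]//10*10+10,b[3],10):
            cv2.line(c,(0,(y-b[1])*f),(6,(y-b[1])*f),(0,255,0));cv2.putText(c,str(y),(8,(y-b[1])*f+4),0,.35,(0,255,0))
        t.append(c[:600])
    H=max(c.shape[0] for c in t)
    for i,c in enumerate(t): cv2.imwrite(f"pics/z_{n}{i}.png",c)
E
```

```text
top 0 red [([201.25, 164.67], [200, 163, 4, 4, 12]), ([212.54, 214.82], [207, 213, 12, 4, 28])]
top 0 orange []
top 0 yellow [([200.33, 152.33], [198, 150, 5, 5, 18]), ([214.61, 181.97], [213, 175, 4, 14, 36]), ([208.6, 182.4], [207, 176, 4, 14, 43]), ([129.18, 209.22], [127, 197, 5, 27, 50])]
top 0 blue []
top 1 red [([321.8, 203.7], [320, 203, 5, 3, 10]), ([335.29, 205.57], [334, 205, 4, 2, 7])]
top 1 orange [([365.22, 304.56], [363, 304, 5, 2, 9])]
top 1 yellow []
top 1 blue [([391.0, 213.25], [390, 213, 3, 2, 4]), ([383.18, 228.28], [379, 214, 11, 29, 157]), ([396.0, 237.6], [395, 236, 3, 4, 5])]
scene 0 red [([285.22, 174.73], [282, 168, 9, 16, 55]), ([291.0, 178.6], [289, 177, 5, 4, 5]), ([337.0, 194.33], [335, 193, 5, 4, 18])]
scene 0 orange []
scene 0 yellow [([337.69, 111.76], [328, 103, 21, 17, 62]), ([317.5, 191.5], [311, 187, 14, 10, 50]), ([314.48, 195.92], [308, 191, 14, 11, 64]), ([312.17, 201.0], [311, 200, 3, 3, 6]), ([349.12, 201.41], [347, 200, 5, 4, 17])]
scene 0 blue []
scene 1 red [([188.75, 235.0], [187, 234, 4, 3, 8]), ([186.8, 243.4], [183, 239, 8, 9, 10]), ([181.18, 243.0], [180, 241, 4, 5, 11]), ([215.53, 254.11], [213, 252, 6, 5, 19]), ([202.67, 263.43], [200, 261, 7, 6, 21]), ([210.76, 264.86], [204, 260, 15, 11, 29]), ([203.2, 273.8], [202, 273, 3, 3, 5])]
scene 1 orange [([104.92, 234.33], [102, 232, 7, 7, 24]), ([117.67, 293.93], [116, 292, 5, 6, 15])]
scene 1 yellow []
scene 1 blue [([141.29, 311.5], [120, 292, 43, 38, 513])]
```

View pics/z_top0.png

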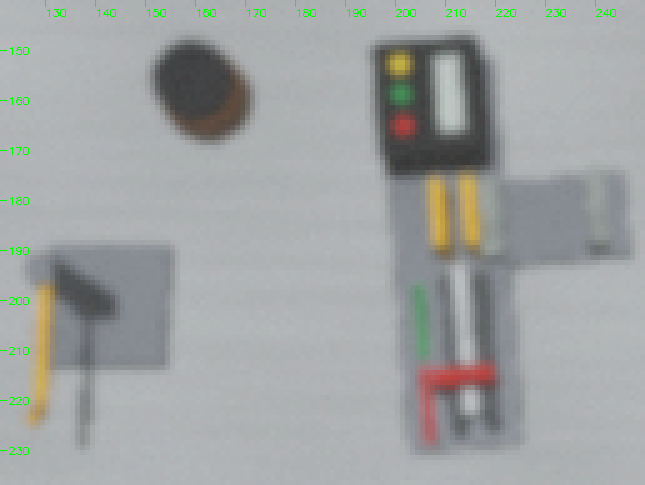

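View pics/z_scene0.png

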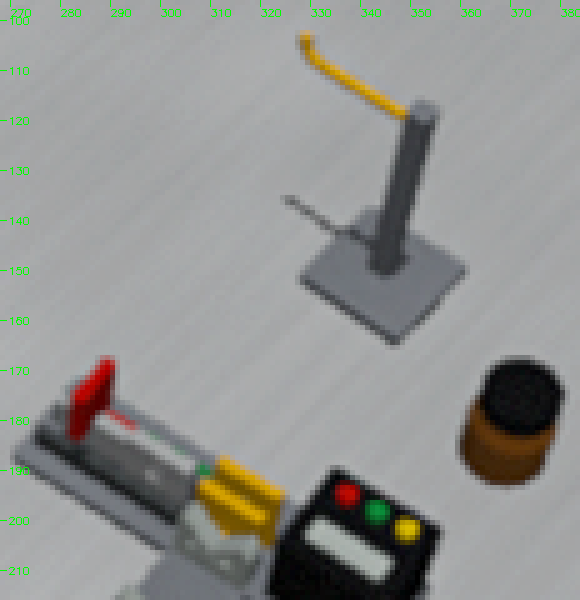

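View pics/z_scene1.png

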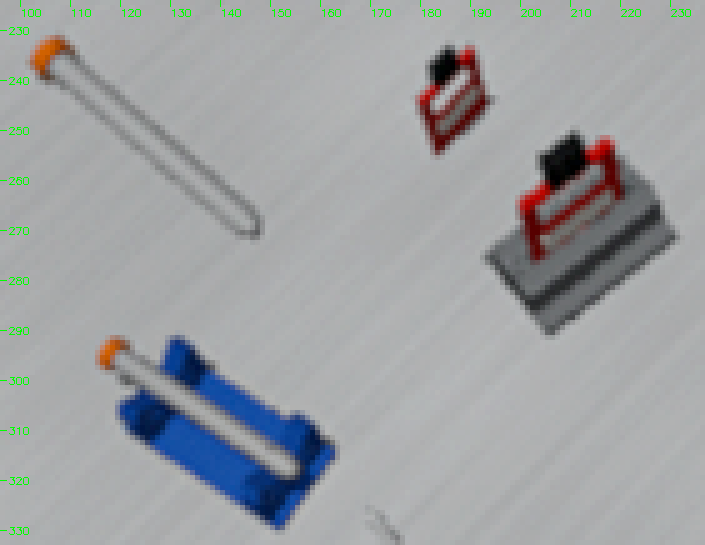

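View pics/z_top1.png

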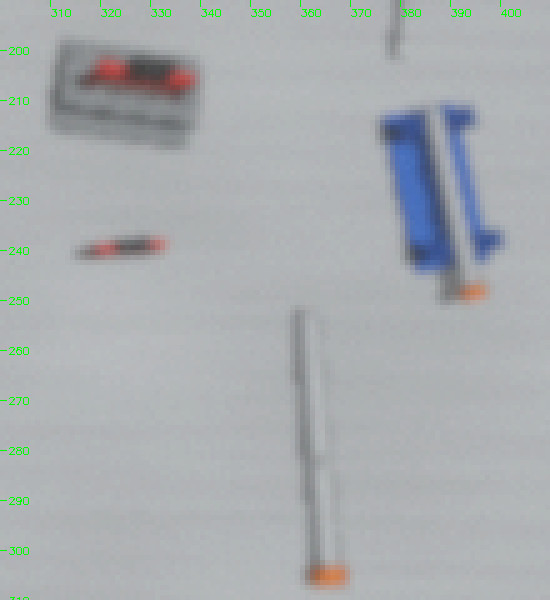

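The crops show these things, in original pixels:
- **Station, top view:** lugs at (208.6,182) and (214.6,182), paddle at (212,215), V-blocks at columns 217 and 239.
- **Hook:** rod from (129,197) to (127,224) in top, tip at (328,103) in scene.
- **Cradle pin, scene view:** head at (117,294), tip at (155,319).
- **Tag grip:** (330,203) in top, (208,257) in scene.

```bash
python3 - <<'E'
from h import *
np.set_printoptions(precision=4,suppress=True)
T=dict(light_r=((337,194.33),(201.25,164.67)),light_y=((349.12,201.41),(200.33,152.33)),
 hook_tip=((328.3,103),(127.2,224)),hook_root=((348.5,118.8),(129.2,197)),pinhead=((116.7,293.8),(393.5,248.2)),
 tab_top=((207.5,253.5),(330,203.2)),posttop=((350,117),(132.5,193.5)),paddletop_l=((290.5,167.5),(206,214)),
 barL=((215.5,254.1),(321.,203.7)),barR=((202,263.2),(335.3,205.6)))
for k,v in T.items(): print(k,*tri(*v))
# base plate corners, z=10 : top view
for nm,p,z in [("plate bl",(202.5,229.5),.01),("plate br",(222.5,228.5),.01),("platechan tr",(244,174),.01),("chan br",(245.5,190.5),.01),("foot tl",(154.5,189),.0),("foot br",(154,213),.0),("foot bl",(130,213),0),
  ("farV l",(236.5,175),.052),("farV r",(241.5,190),.052),("lugA t",(208,175.5),.066),("lugA b",(209,189),.066),("lugB t",(213.5,175),.066),("lugB b",(215.2,189),.066),("housing tl",(194.5,149),.074),("housing tr",(214.5,148),.074),
  ("rack tl",(311.5,198.5),.034),("rack tr",(339,202),.034),("rack bl",(309,216),.01),("rack br",(336.5,219.5),.01),("slot L",(310,210.5),.034),("slot R",(337,214.5),.034),
  ("slot2 L",(314.5,205),.034),("slot2 R",(336,209),.034)]:
    print(nm,plane("top",p,z))
print('scene')
for nm,p,z in [("rack l",(192,274.5),.034),("rack bot",(205,290),0),("rack rt",(230,267),.0),("slot L",(203,284),.034),("slot R",(227,265),.034),("pintip",(155,319),.034),
 ("cr",(153,329),0.006),("foot l",(326,152),.0),("foot bot",(345,164.5),.0),("foot r",(359,150),0),("hous t",(333.5,190),.074),("hous r",(355,202),.074),("pl l",(269,187.5),.01),("lug tl",(311,187),.066),("lug tr",(323.5,194.5),.066),("lugn l",(306.5,191.5),.066),("lugn r",(319.5,199.5),.066)]:
    print(nm,plane("scene",p,z))
E
```

```text
light_r [0.6577 0.1881 0.0805] [np.float64(0.3), np.float64(0.3)]
light_y [0.6978 0.193  0.0799] [np.float64(0.2), np.float64(0.2)]
hook_tip [0.4573 0.3844 0.1639] [np.float64(0.0), np.float64(0.0)]
hook_root [0.5375 0.3862 0.1521] [np.float64(1.4), np.float64(1.4)]
pinhead [ 0.4112 -0.4288  0.0386] [np.float64(2.3), np.float64(2.3)]
tab_top [ 0.538  -0.2109  0.1295] [np.float64(0.4), np.float64(0.4)]
posttop [0.5458 0.3718 0.1774] [np.float64(0.8), np.float64(0.8)]
paddletop_l [0.5001 0.165  0.0884] [np.float64(1.3), np.float64(1.3)]
barL [ 0.5408 -0.1885  0.0948] [np.float64(0.5), np.float64(0.5)]
barR [ 0.5353 -0.2319  0.0996] [np.float64(0.4), np.float64(0.4)]
plate bl [0.4593 0.1842 0.01  ]
plate br [0.4642 0.1196 0.01  ]
platechan tr [0.6461 0.0553 0.01  ]
chan br [0.5909 0.0487 0.01  ]
foot tl [0.59   0.3492 0.    ]
foot br [0.5103 0.3462 0.    ]
foot bl [0.5084 0.4244 0.    ]
farV l [0.6334 0.0778 0.052 ]
farV r [0.5851 0.0603 0.052 ]
lugA t [0.6266 0.1674 0.066 ]
lugA b [0.5833 0.1624 0.066 ]
lugB t [0.6287 0.15   0.066 ]
lugB b [0.5838 0.1429 0.066 ]
housing tl [0.7098 0.2129 0.074 ]
housing tr [0.7148 0.1495 0.074 ]
rack tl [ 0.5661 -0.1656  0.034 ]
rack tr [ 0.5569 -0.2546  0.034 ]
rack bl [ 0.5119 -0.1607  0.01  ]
rack br [ 0.5026 -0.2506  0.01  ]
slot L [ 0.5269 -0.1611  0.034 ]
slot R [ 0.5161 -0.2481  0.034 ]
slot2 L [ 0.5452 -0.1755  0.034 ]
slot2 R [ 0.5339 -0.2449  0.034 ]
scene
rack l [ 0.5135 -0.258   0.034 ]
rack bot [ 0.5596 -0.2578  0.    ]
rack rt [ 0.5621 -0.1629  0.    ]
slot L [ 0.5551 -0.2565  0.034 ]
slot R [ 0.5635 -0.1736  0.034 ]
pintip [ 0.5336 -0.4057  0.034 ]
cr [ 0.5394 -0.4242  0.006 ]
foot l [0.5069 0.3441 0.    ]
foot bot [0.5838 0.346  0.    ]
foot r [0.5819 0.4256 0.    ]
hous t [0.6389 0.1969 0.074 ]
hous r [0.71   0.2064 0.074 ]
pl l [0.4671 0.1064 0.01  ]
lug tl [0.581  0.1646 0.066 ]
lug tr [0.6247 0.1692 0.066 ]
lugn l [0.5813 0.1432 0.066 ]
lugn r [0.6269 0.1476 0.066 ]
```

```bash
cat >> h.py <<'E'
O=np.array([.605,.1415]);th=np.radians(6.3)
def st(x,y): return O+np.array([x*np.cos(th)-y*np.sin(th),x*np.sin(th)+y*np.cos(th)])/1000
def go(x,y,z,yaw=None):
    "yaw: world direction (deg) of tool y axis minus 90"
    s=r.get_state();R=Ro.from_quat(s["eef_rot"]);M=R.as_matrix()
    d=1000*M.T@(np.array([x,y,z])-s["tool_pos"])
    out=d.round(1).tolist()
    if yaw is not None:
        a=np.radians(yaw);Y=np.array([-np.sin(a),np.cos(a),0]);Z=np.array([0,0,-1.]);T=np.c_[np.cross(Y,Z),Y,Z]
        out+=np.degrees(Ro.from_matrix(M.T@T).as_rotvec()).round(1).tolist()
    print("go",out,"force",s["contact_force"].round(1),"q",s["q"].round(2))
E
python3 - <<'E'
from h import *
p=st(-142,14);print(p);go(*p,.20,6.3);go(*p,.055,6.3)
for q in [(386.3,213),(392.5,247)]: print(plane("top",q,.036))
E
```

```text
[0.46232126 0.13983318]
go [-404.1, -359.9, 9.1, -0.1, -0.0, -22.7] force [-0.1  0.5 -0.3] q [-1.25  0.69 -0.19  1.57  0.16  0.9  -0.22]
go [-404.0, -359.7, 154.1, -0.1, -0.0, -22.7] force [-0.1  0.5 -0.3] q [-1.25  0.69 -0.19  1.57  0.16  0.9  -0.22]
[ 0.52470478 -0.40653338  0.036     ]
[ 0.41625185 -0.42446337  0.036     ]
```

>>> {"api": "move_arm", "payload": {
  "targets": [
    [[0,-101,-90,3,0,0,-6],[0,-202,-180,5,0,0,-11],[0,-303,-270,7,0,0,-17],[0,-404,-360,9,0,0,-22.7],[0,-404,-360,9,0,0,-22.7],[0,-404,-360,9,0,0,-22.7],[0,-404,-360,9,0,0,-22.7],[0,-404,-360,9,0,0,-22.7],[0,-404,-360,9,0,0,-22.7],[0,-404,-360,9,0,0,-22.7]]
  ]
}}

```text
clock: 1.35
tool_pos: [0.4637, 0.1364, 0.1997]
eef_rot: [-0.051, 0.999, -0.001, -0.0]
contact_force: [-0.9, 0.2, 0.2]
opening: 0.005
finger_force: 0.0
```

```bash
python3 - <<'E'
from h import *
go(*st(-142,14),.055,6.3);go(*st(-56,14),.055,6.3)
E
```

```text
go [0.9, 3.8, 144.7, -0.1, -0.0, -0.4] force [-0.9  0.2  0.2] q [-0.14  0.54 -0.37  1.99  0.31  0.67  0.96]
go [-85.1, 4.5, 144.6, -0.1, -0.0, -0.4] force [-0.9  0.2  0.2] q [-0.14  0.54 -0.37  1.99  0.31  0.67  0.96]
```

>>> {"api": "move_arm", "payload": {
  "targets": [
    [[0,0,4,60,0,0,0],[0,0,4,120,0,0,0],[0,0,4,145,0,0,0],[0,0,4,145,0,0,0],[0,-15,4,145,0,0,0],[0,-25,4,145,0,0,0],[0,-35,4,145,0,0,0],[0,-45,4,145,0,0,0],[0,-55,4,145,0,0,0],[0,-65,4,145,0,0,0]]
  ]
}}

```text
clock: 2.6
tool_pos: [0.5269, 0.1517, 0.0552]
eef_rot: [-0.055, 0.998, 0.0, -0.0]
contact_force: [-3.7, 1.1, 2.8]
opening: 0.004
finger_force: 1.8
```

>>> {"api": "move_arm", "payload": {
  "targets": [
    [[0,-8,0,0,0,0,0],[0,-12,0,0,0,0,0],[0,-16,0,0,0,0,0],[0,-19,0,0,0,0,0],[0,-19,0,0,0,0,0]]
  ]
}}

```text
clock: 3.22
tool_pos: [0.539, 0.1528, 0.0547]
eef_rot: [-0.056, 0.998, -0.002, -0.006]
contact_force: [-14.5, 1.1, 10.6]
opening: 0.005
finger_force: 7.2
```

>>> {"api": "move_arm", "payload": {
  "targets": [
    [[0,-4,0,0,0,0,0],[0,-7,0,0,0,0,0],[0,-9,0,0,0,0,0],[0,-9,0,0,0,0,0]]
  ]
}}

```text
clock: 3.72
tool_pos: [0.5389, 0.1524, 0.0541]
eef_rot: [-0.057, 0.998, -0.004, -0.014]
contact_force: [-29.6, -0.8, 22.4]
opening: 0.003
finger_force: 15.3
```

```bash
python3 - <<'E'
from h import *
go(*st(-56,14),.055,6.3)
for n,b in dict(top=(190,140,260,240),scene=(260,150,384,237)).items():
    im=r.snapshot(n); print(n,blobs(im,-6,4,130,60,b))
E
```

```text
go [-8.5, -4.1, -1.1, -0.4, -1.6, 0.2] force [-29.6  -0.8  22.4] q [-0.19  0.85 -0.29  1.85  0.44  0.53  0.91]
top []
scene [([300.82, 184.45], [297, 178, 9, 15, 73]), ([337.0, 194.33], [335, 193, 5, 4, 18])]
```

>>> {"api": "move_arm", "payload": {
  "targets": [
    [[0,25,0,0,0,0,0],[0,45,0,-20,0,0,0],[0.6,45,0,-80,0,0,10],[0.6,45,0,-140,0,0,20],[0.6,45,-60,-150,0,0,30],[0.6,45,-120,-150,0,0,40],[0.6,45,-180,-150,0,0,50],[0.6,45,-240,-150,0,0,60],[0.6,45,-300,-150,0,0,70],[0.6,45,-360,-150,0,0,80]]
  ]
}}

```text
clock: 5.08
tool_pos: [0.5501, -0.2117, 0.2058]
eef_rot: [0.602, 0.798, -0.0, 0.001]
contact_force: [0.5, -0.8, -0.4]
opening: 0.603
finger_force: 0.0
```

```bash
python3 - <<'E'
from h import *
for n,b in dict(top=(190,140,260,240),scene=(260,150,384,237)).items():
    im=r.snapshot(n); print(n,blobs(im,-6,4,130,60,b))
print(tri((285.2,174.7),(212.5,214.8)))
go(.481,-.4148,.12,-170);
E
```

```text
top [([201.11, 164.67], [200, 163, 3, 4, 9]), ([212.08, 197.5], [207, 196, 11, 4, 26])]
scene [([288.24, 177.8], [282, 174, 13, 9, 25]), ([300.52, 184.41], [297, 177, 9, 16, 63]), ([337.0, 194.33], [335, 193, 5, 4, 18])]
(array([0.49921243, 0.14552983, 0.07073312]), [np.float64(2.8), np.float64(2.8)])
go [-169.4, -117.5, 87.3, 0.4, 0.4, 95.5] force [-1. -0. -0.] q [ 0.3   0.64 -0.    1.69  0.01  0.81  0.56]
```

```bash
python3 - <<'E'
from h import *
a=plane("scene",(285.22,174.73),.067);b=plane("scene",(300.52,184.41),.067);print(a,b,1000*(b-a))
a=plane("top",(212.54,214.82),.085);b=plane("top",(212.08,197.5),.085);print(a,b,1000*(b-a))
E
```

```text
[0.49615738 0.14530309 0.067     ] [0.5525778  0.14985671 0.067     ] [56.42041995  4.55362023  0.        ]
[0.49934536 0.14606382 0.085     ] [0.55344789 0.14964847 0.085     ] [54.1025346   3.58465454  0.        ]
```

>>> {"api": "move_arm", "payload": {
  "targets": [
    [[0.6,-28,-20,0,0,0,10],[0.6,-56,-40,0,0,0,20],[0.6,-84,-60,0,0,0,30],[0.6,-112,-80,0,0,0,40],[0.6,-140,-100,0,0,0,50],[0.6,-169,-117,0,0,0,60],[0.6,-169,-117,30,0,0,70],[0.6,-169,-117,60,0,0,80],[0.6,-169,-117,87,0,0,90],[0.6,-169,-117,87,0,0,95.5]]
  ]
}}

```text
clock: 6.42
tool_pos: [0.4837, -0.4026, 0.116]
eef_rot: [0.996, 0.093, -0.002, -0.001]
contact_force: [-0.3, -0.7, 0.4]
opening: 0.6
finger_force: 0.0
```

```bash
python3 - <<'E'
from h import *
go(.481,-.4148,.018,-170)
E
```

```text
go [-4.6, 11.7, 98.0, -0.1, 0.2, 0.7] force [-0.3 -0.7  0.4] q [ 0.41  0.85  0.4   1.65 -0.44  0.74 -0.37]
```

>>> {"api": "move_arm", "payload": {
  "targets": [
    [[0.6,-4.5,11.5,10,0,0,0.5],[0.6,-4.5,11.5,50,0,0,0.5],[0.6,-4.5,11.5,80,0,0,0.5],[0.6,-4.5,11.5,98,0,0,0.5],[0.6,-4.5,11.5,98,0,0,0.5],[0.6,-4.5,11.5,98,0,0,0.5]]
  ]
}}

```text
clock: 7.18
tool_pos: [0.4828, -0.4165, 0.0213]
eef_rot: [0.996, 0.09, 0.001, 0.001]
contact_force: [0.0, -0.3, 0.2]
opening: 0.599
finger_force: 0.0
```

```bash
python3 - <<'E'
from h import *
go(.481,-.4148,.018,-170)
n="scene";im=r.snapshot(n)[210:360,70:270]
cv2.imwrite("pics/g1.png",cv2.convertScaleAbs(cv2.resize(im[:,:,::-1],(800,600),interpolation=cv2.INTER_CUBIC),alpha=1.5))
E
```

```text
go [-1.4, -2.0, 3.3, 0.1, -0.1, 0.3] force [ 0.  -0.3  0.2] q [ 0.47  0.98  0.32  1.66 -0.5   0.57 -0.31]
```

View pics/g1.png

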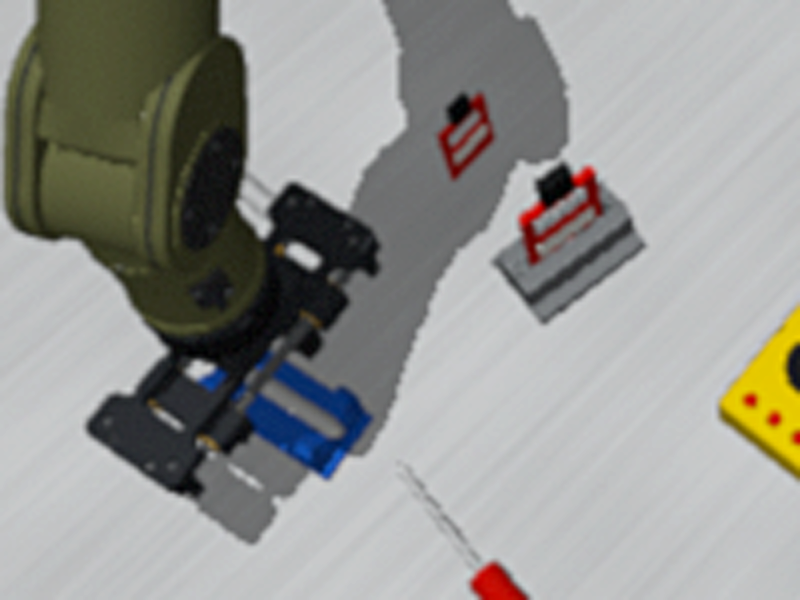

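The fingers straddle the pin between the blue V-blocks (about (240,400)), so I'll close and lift.

>>> {"api": "move_arm", "payload": {
  "newtons": 30,
  "targets": [
    [[0.6,-1.5,-1,3,0,0,0],[0.3,-1.5,-1,3,0,0,0],[0,-1.5,-1,3,0,0,0],[0,-1.5,-1,3,0,0,0],[0,-1.5,-1,3,0,0,0],[0,-1.5,-1,3,0,0,0],[0,-1.5,-1,-7,0,0,0],[0,-1.5,-1,-37,0,0,0],[0,-1.5,-1,-87,0,0,0],[0,-1.5,-1,-137,0,0,0]]
  ]
}}

```text
clock: 8.48
tool_pos: [0.4804, -0.4146, 0.1592]
eef_rot: [0.996, 0.09, 0.0, 0.0]
contact_force: [0.4, -0.3, 0.3]
opening: 0.006
finger_force: 0.0
```

```bash
python3 - <<'E'
from h import *
n="scene";im=r.snapshot(n);print(blobs(im,5,15,130,80,(60,180,260,340)));im=im[180:330,70:270]
cv2.imwrite("pics/g2.png",cv2.convertScaleAbs(cv2.resize(im[:,:,::-1],(800,600),interpolation=cv2.INTER_CUBIC),alpha=1.5))
im=r.snapshot("top");print(blobs(im,5,15,130,80,(340,180,460,290)))
print(r.get_state()["tool_pos"],r.get_state()["opening"],r.get_state()["finger_force"])
th=np.radians(6.0)
for x,y,z in ((0,-52,.16),(0,-54,.021)):
  go(*st(x,y),z,-84)
E
```

```text
[([117.15, 294.15], [116, 292, 4, 6, 13]), ([257.0, 309.8], [256, 309, 3, 3, 5])]
[]
[ 0.48301378 -0.41818372  0.16370943] 0.008467091483683997 0.0
go [216.4, -477.0, 0.6, 0.7, 0.1, -85.7] force [-0.1 -1.1 -0.2] q [ 0.41  0.8   0.43  1.6  -0.42  0.83 -0.38]
go [215.4, -476.3, 139.6, 0.7, 0.1, -85.7] force [-0.1 -1.1 -0.2] q [ 0.41  0.8   0.43  1.6  -0.42  0.83 -0.38]
```

View pics/g2.png

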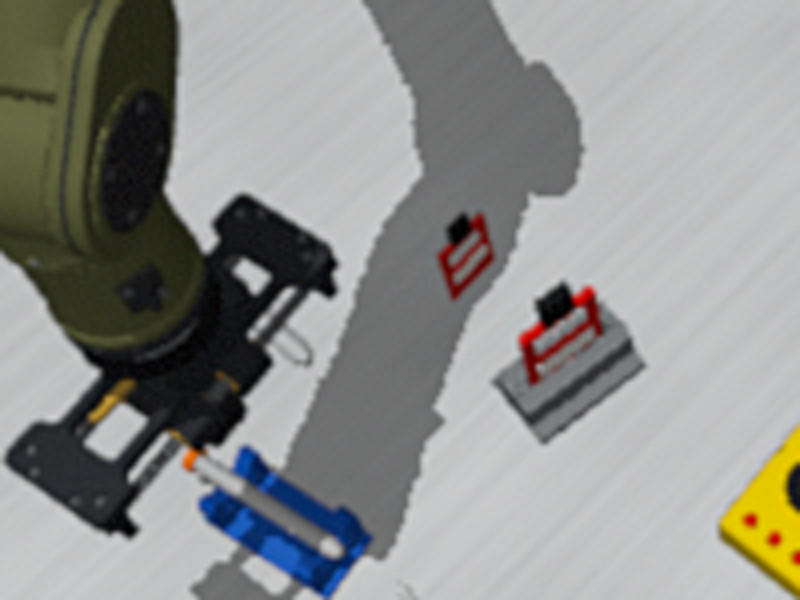

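The picture shows the pin still in the cradle (head at (190,460)), with the gripper shut above it. The fingers probably hadn't finished closing before the lift, so I'll retry and check the grip first.

```bash
python3 - <<'E'
from h import *
go(.481,-.4148,.018,-170)
E
```

```text
go [-2.4, -5.1, 145.7, 0.5, -0.4, 0.3] force [-0.1 -1.1 -0.2] q [ 0.41  0.8   0.43  1.6  -0.42  0.83 -0.38]
```

>>> {"api": "move_arm", "payload": {
  "newtons": 30,
  "targets": [
    [[0.45,1.5,-3,0,0,0,0],[0.45,1.5,-3,20,0,0,0],[0.45,1.5,-3,60,0,0,0],[0.45,1.5,-3,100,0,0,0],[0.45,1.5,-3,130,0,0,0],[0.45,1.5,-3,145,0,0,0],[0.45,1.5,-3,145,0,0,0],[0.45,1.5,-3,145,0,0,0]]
  ]
}}

```text
clock: 9.57
tool_pos: [0.482, -0.412, 0.0131]
eef_rot: [0.996, 0.09, 0.0, 0.001]
contact_force: [1.0, -0.1, 1.2]
opening: 0.448
finger_force: 0.0
```

```bash
python3 - <<'E'
from h import *
go(.481,-.4148,.018,-170)
E
```

```text
go [-1.4, 2.6, -4.9, 0.1, -0.0, 0.3] force [ 1.  -0.1  1.2] q [ 0.47  0.99  0.31  1.67 -0.51  0.55 -0.3 ]
```

>>> {"api": "move_arm", "payload": {
  "targets": [
    [[0.2,-1,2,-4,0,0,0],[0,-1,2,-4,0,0,0],[0,-1,2,-4,0,0,0],[0,-1,2,-4,0,0,0],[0,-1,2,-4,0,0,0],[0,-1,2,-4,0,0,0],[0,-1,2,-4,0,0,0],[0,-1,2,-4,0,0,0]]
  ]
}}

```text
clock: 10.58
tool_pos: [0.4808, -0.4136, 0.0161]
eef_rot: [0.996, 0.09, -0.0, -0.0]
contact_force: [0.1, 0.2, -0.5]
opening: 0.005
finger_force: 0.0
```

```bash
python3 - <<'E'
from h import *
s=r.get_state();p=s["tool_pos"];print(p,s["q"].round(3))
T=[]
for n in("scene","top"):
    im=r.snapshot(n);u=proj(n,p);print(n,u,proj(n,np.array([.487,-.4138,.034])),blobs(im,5,15,130,80,(60,180,512,340)))
    x,y=(70,240) if n=="scene" else (340,180)
    c=cv2.resize(im[y:y+100,x:x+66,::-1],(396,600),interpolation=cv2.INTER_CUBIC)if n=="top" else cv2.resize(im[y:y+100,x+20:x+86,::-1],(396,600),interpolation=cv2.INTER_CUBIC)
    T.append(cv2.convertScaleAbs(c,alpha=1.7))
cv2.imwrite("pics/g3.png",np.hstack(T))
E
```

```text
[ 0.48084143 -0.41355507  0.01612188] [ 0.469  0.989  0.316  1.672 -0.509  0.563 -0.303]
scene [140.91192951 309.82005489] [140.90293339 309.23741978] [([257.0, 309.8], [256, 309, 3, 3, 5]), ([263.17, 314.0], [262, 313, 3, 3, 6]), ([269.2, 319.0], [268, 318, 3, 3, 5])]
top [386.9873313  227.21775155] [388.58540214 224.80320511] [([365.71, 304.57], [364, 304, 4, 2, 7])]
```

View pics/g3.png

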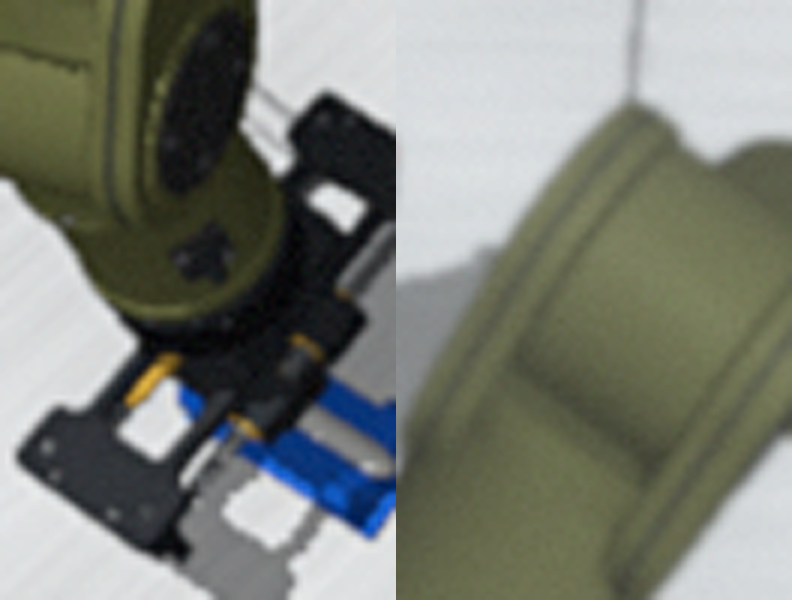

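```bash
python3 - <<'E'
from h import *
u=proj("scene",np.array([.483,-.418,.1637]));print(u,(u-[70,180])*4)
u=proj("scene",np.array([.481,-.4136,.0161]));print((u-[90,240])*6)
u=proj("scene",np.array([.481,-.4136,.0161+.064]));print((u-[90,240])*6)
E
```

```text
[126.77763398 291.55714675] [227.11053593 446.22858699]
[305.63407222 419.24953743]
[273.34135447 369.96983996]
```

>>> {"api": "move_arm", "payload": {
  "targets": [
    [[0,0,0,3,0,0,0],[0,0,0,6,0,0,0],[0,0,0,9,0,0,0],[0,0,0,12,0,0,0],[0,0,0,12,0,0,0]]
  ]
}}

```text
clock: 11.3
tool_pos: [0.4811, -0.4139, 0.0099]
eef_rot: [0.996, 0.09, 0.001, -0.0]
contact_force: [-6.7, 8.9, 42.8]
opening: 0.006
finger_force: 21.2
```

>>> {"api": "move_arm", "payload": {
  "targets": [
    [[0,0,0,-10,0,0,0],[0,0,0,-60,0,0,0],[0,0,0,-90,0,0,0],[0,60,-20,-90,0,0,0],[0,110,-40,-90,0,0,0],[0,130,-42,-90,0,0,0],[0,130,-42,-60,0,0,0],[0,130,-42,-30,0,0,0],[0,130,-42,-20,0,0,0]]
  ]
}}

```text
clock: 12.42
tool_pos: [0.5999, -0.3477, 0.0217]
eef_rot: [0.996, 0.09, -0.002, -0.001]
contact_force: [-0.5, 0.5, 0.0]
opening: -0.001
finger_force: 0.0
```

```bash
python3 - <<'E'
from h import *
go(.6,-.35,.012,-170)
im=r.snapshot("scene");print(blobs(im,5,15,130,80,(60,180,240,340)))
p=r.get_state()["tool_pos"];u=proj("scene",p);print(p,u)
g=cv2.cvtColor(im,cv2.COLOR_RGB2GRAY);x,y=u.astype(int)
print(g[y-24:y+12:2,x-14:x+15:2])
E
```

```text
go [-0.3, 2.3, 9.7, -0.2, 0.2, 0.3] force [-0.5  0.5  0. ] q [ 0.27  1.05  0.39  1.47 -0.51  0.73 -0.52]
[([105.08, 234.28], [102, 232, 8, 7, 25]), ([117.67, 293.93], [116, 292, 5, 6, 15])]
[ 0.59984614 -0.34798319  0.0215463 ] [189.72389846 321.47843362]
[[ 32  32  32  29  27  14  16  18  17  17   5  12  10  45  36]
 [ 30  33  32  30  31  24  28  35  27  11   2   8  36  42  39]
 [ 29  30  32  31  31  31  36  30  16   4   6  12  26  32  71]
 [ 31  30  31  31  32  37  30  14   7   7   8  15  18  13  52]
 [ 46  50  55  47  31  23  13  10   2   8  11  15  15  15  28]
 [ 27  24  26  28  17  10   6   5   5  12  15  15  19  11  60]
 [ 10  11   6   4   5   3   5   6  11  47  28  14   8  43  77]
 [  4  10  11   8   3   5  13   9  23  36  47  20  23  74  76]
 [ 12  11  11  15  13  12  11  19  34  26  69  57  67  75  76]
 [ 12  16  15  12  15  15  13  13  23  13  65  77  76  75  74]
 [ 26  10  14  13  18  10  15  15  15  17  78  75  76  74  72]
 [126  69  17  31  24  14  18  18  22  15  74  75  76  72  74]
 [135 132  36  26  11  21  33  32  12  61  76  76  72  73  76]
 [136  86  30  29  52  60  31  17  41  76  74  73  73  76  74]
 [104  32  20  42  48  75  27  21  74  74  72  74  77  75  74]
 [ 40  23  33  57  66  74  67  72  76  72  74  75  74  73  74]
 [ 25  32  41  66  73  74  75  74  73  73  75  75  74  73  73]
 [ 21  42  60  97 108  75  71  71  73  76  74  73  74  70  75]]
```

>>> {"api": "move_arm", "payload": {
  "targets": [
    [[0,0,0,6,0,0,0],[0,0,0,12,0,0,0],[0,0,0,16,0,0,0],[0,0,0,19,0,0,0],[0,0,0,21,0,0,0],[0,0,0,21,0,0,0]]
  ]
}}

```text
clock: 13.22
tool_pos: [0.6012, -0.3489, 0.0031]
eef_rot: [0.996, 0.09, -0.0, -0.0]
contact_force: [0.8, 0.7, 0.7]
opening: 0.002
finger_force: 0.0
```

>>> {"api": "move_arm", "payload": {
  "targets": [
    [[0,0,0,3,0,0,0],[0,0,0,6,0,0,0],[0,0,0,8,0,0,0],[0,0,0,8,0,0,0]]
  ]
}}

```text
clock: 13.72
tool_pos: [0.6011, -0.3488, -0.0051]
eef_rot: [0.996, 0.09, -0.0, -0.0]
contact_force: [-0.4, -0.0, -0.2]
opening: 0.003
finger_force: 0.0
```

>>> {"api": "move_arm", "payload": {
  "targets": [
    [[0,0,0,4,0,0,0],[0,0,0,8,0,0,0],[0,0,0,11,0,0,0],[0,0,0,14,0,0,0],[0,0,0,14,0,0,0]]
  ]
}}

```text
clock: 14.35
tool_pos: [0.6011, -0.3488, -0.0192]
eef_rot: [0.996, 0.09, -0.0, -0.0]
contact_force: [0.9, -0.1, -0.4]
opening: 0.005
finger_force: 0.0
```

>>> {"api": "move_arm", "payload": {
  "targets": [
    [[0,0,0,3,0,0,0],[0,0,0,6,0,0,0],[0,0,0,8,0,0,0],[0,0,0,10,0,0,0],[0,0,0,12,0,0,0],[0,0,0,12,0,0,0]]
  ]
}}

```text
clock: 15.1
tool_pos: [0.6012, -0.3489, -0.029]
eef_rot: [0.996, 0.09, 0.0, -0.0]
contact_force: [-3.3, 2.5, 11.2]
opening: 0.002
finger_force: 6.0
```

The table contact comes at a reported z of -0.029, so the true fingertip height is the reported z plus about 29 mm. That explains the missed grasp. I'll correct for it from here.

```bash
sed -i 's/^def go(x,y,z,yaw=None):/def go(x,y,z,yaw=None):\n    z=z-.029  # tool z reads 29 mm low/' h.py; python3 - <<'E'
from h import *
go(.481,-.4148,.09,-170);go(.481,-.4148,.018,-170)
E
```

```text
go [-130.0, 43.2, -90.0, -0.0, -0.0, 0.3] force [-3.3  2.5 11.2] q [ 0.29  1.12  0.35  1.46 -0.54  0.65 -0.5 ]
go [-130.1, 43.3, -18.0, -0.0, -0.0, 0.3] force [-3.3  2.5 11.2] q [ 0.29  1.12  0.35  1.46 -0.54  0.65 -0.5 ]
```

>>> {"api": "move_arm", "payload": {
  "targets": [
    [[0,0,0,-50,0,0,0],[0.45,0,0,-95,0,0,0],[0.45,-50,16,-95,0,0,0],[0.45,-100,33,-95,0,0,0],[0.45,-130,43,-95,0,0,0],[0.45,-130,43,-80,0,0,0],[0.45,-130,43,-60,0,0,0],[0.45,-130,43,-40,0,0,0],[0.45,-130,43,-25,0,0,0],[0.45,-130,43,-18,0,0,0]]
  ]
}}

```text
clock: 16.35
tool_pos: [0.4809, -0.4136, -0.0145]
eef_rot: [0.996, 0.09, -0.001, -0.001]
contact_force: [0.1, -0.3, 0.2]
opening: 0.45
finger_force: 0.0
```

>>> {"api": "move_arm", "payload": {
  "newtons": 30,
  "targets": [
    [[0.3,0,0,0,0,0,0],[0,0,0,0,0,0,0],[0,0,0,0,0,0,0],[0,0,0,0,0,0,0],[0,0,0,0,0,0,0],[0,0,0,0,0,0,0]]
  ]
}}

```text
clock: 17.1
tool_pos: [0.4816, -0.4154, -0.0121]
eef_rot: [0.996, 0.09, 0.001, 0.001]
contact_force: [-0.2, -0.7, 5.3]
opening: 0.121
finger_force: 29.9
```

>>> {"api": "move_arm", "payload": {
  "targets": [
    [[0,0,0,-10,0,0,0],[0,0,0,-50,0,0,0],[0,0,0,-100,0,0,0],[0,0,0,-160,0,0,0],[0,0,0,-180,0,0,0],[0,0,0,-180,0,0,0]]
  ]
}}

```text
clock: 17.85
tool_pos: [0.4815, -0.4145, 0.1687]
eef_rot: [0.996, 0.09, 0.001, 0.0]
contact_force: [-0.1, -0.4, -1.0]
opening: 0.121
finger_force: 29.7
```

```bash
sed -i 's/th=np.radians(6.3)/th=np.radians(5.8)/' h.py; python3 - <<'E'
from h import *
print(st(0,-54));go(*st(0,-54),.20,-84.2)
im=r.snapshot("scene");print(blobs(im,5,15,130,80,(60,180,240,340)))
E
```

```text
[0.61045704 0.08777644]
go [217.0, -471.0, -2.4, 0.1, -0.0, -85.5] force [-0.1 -0.4 -1. ] q [ 0.4   0.79  0.45  1.6  -0.42  0.85 -0.38]
[]
```

>>> {"api": "move_arm", "payload": {
  "targets": [
    [[0,24,-52,-2,0,0,-9.5],[0,48,-105,-2,0,0,-19],[0,72,-157,-2,0,0,-28.5],[0,96,-210,-2,0,0,-38],[0,121,-262,-2,0,0,-47.5],[0,145,-314,-2,0,0,-57],[0,169,-366,-2,0,0,-66.5],[0,193,-418,-2,0,0,-76],[0,217,-471,-2,0,0,-85.5],[0,217,-471,-2,0,0,-85.5]]
  ]
}}

```text
clock: 19.15
tool_pos: [0.6088, 0.0958, 0.1667]
eef_rot: [0.666, 0.746, 0.001, -0.003]
contact_force: [-0.5, -0.3, -1.4]
opening: 0.121
finger_force: 29.7
```

```bash
python3 - <<'E'
from h import *
go(*st(0,-54),.07,-84.2)
S=r.get_state();p=S["tool_pos"]+[0,0,.029]
for n in("scene","top"):
    im=r.snapshot(n);h=p+[0.007,-.074,.018];print(n,blobs(im,5,15,110,60,(140,60,512,384)),"head expected",proj(n,h))
E
```

```text
go [-8.9, 1.2, 125.7, -0.2, -0.3, 0.6] force [-0.5 -0.3 -1.4] q [-0.28  0.73  0.1   1.64 -0.1   0.78 -0.02]
scene [([369.44, 183.24], [362, 178, 17, 9, 34]), ([293.45, 196.5], [290, 193, 8, 8, 38]), ([257.0, 309.8], [256, 309, 3, 3, 5]), ([262.75, 313.75], [262, 313, 3, 3, 4]), ([269.2, 319.0], [268, 318, 3, 3, 5])] head expected [291.96422272 197.17253959]
top [([253.57, 169.29], [253, 168, 2, 4, 7]), ([365.21, 304.86], [363, 304, 6, 3, 14])] head expected [253.39588988 170.12127898]
```

>>> {"api": "move_arm", "payload": {
  "targets": [
    [[0,-12,1,20,0,0,0.5],[0,-12,1,60,0,0,0.5],[0,-12,1,100,0,0,0.5],[0,-12,1,115,0,0,0.5],[0,-12,1,115,0,0,0.5]]
  ]
}}

```text
clock: 19.88
tool_pos: [0.6114, 0.0744, 0.0534]
eef_rot: [0.674, 0.739, -0.001, -0.001]
contact_force: [0.3, -0.3, 0.6]
opening: 0.122
finger_force: 29.7
```

```bash
python3 - <<'E'
from h import *
go(*st(0,-57),.024,-84.2)
p=r.get_state()["tool_pos"]+[0,0,.029]
for n in("scene","top"):
    im=r.snapshot(n);h=p+[0.007,-.074,.018];print(n,blobs(im,5,15,110,60,(240,100,340,290)),"head expected",proj(n,h))
E
```

```text
go [10.5, 0.4, 58.4, -0.1, 0.0, -0.6] force [ 0.3 -0.3  0.6] q [-0.24  0.89  0.08  1.71 -0.11  0.55 -0.  ]
scene [([286.32, 223.44], [284, 221, 6, 6, 25])] head expected [284.8860596  224.58257626]
top [([259.5, 176.5], [259, 176, 2, 2, 4])] head expected [260.63042783 177.22218484]
```

>>> {"api": "move_arm", "payload": {
  "targets": [
    [[0,10.5,0.5,10,0,0,-0.5],[0,10.5,0.5,30,0,0,-0.5],[0,10.5,0.5,42,0,0,-0.5],[0,10.5,0.5,50,0,0,-0.5],[0,10.5,0.5,54,0,0,-0.5],[0,10.5,0.5,57,0,0,-0.5],[0,10.5,0.5,58,0,0,-0.5]]
  ]
}}

```text
clock: 20.85
tool_pos: [0.6122, 0.0863, -0.0036]
eef_rot: [0.67, 0.742, 0.0, 0.0]
contact_force: [-0.1, -1.1, -0.5]
opening: 0.123
finger_force: 29.7
```

>>> {"api": "move_arm", "payload": {
  "targets": [
    [[0,0,0,2,0,0,0],[0,0,0,4,0,0,0],[0,0,0,5,0,0,0],[0,0,0,5,0,0,0]]
  ]
}}

```text
clock: 21.35
tool_pos: [0.6149, 0.0867, -0.0065]
eef_rot: [0.67, 0.742, 0.002, 0.002]
contact_force: [0.7, -0.0, 12.0]
opening: 0.124
finger_force: 30.1
```

```bash
python3 - <<'E'
from h import *
s=r.get_state();print(s["moment"].round(2),s["contact_force"].round(1))
go(*st(0,-57),.024,-84.2)
p=s["tool_pos"]+[0,0,.029]
for n in("scene","top"):
    im=r.snapshot(n);h=p+[0.007,-.074,.018];print(n,blobs(im,5,15,110,60,(240,100,340,290)),"head expected",proj(n,h))
E
```

```text
[-0.04 -0.11 -0.02] [ 0.7 -0.  12. ]
go [-1.5, -4.3, -1.5, 0.4, -0.0, 0.0] force [ 0.7 -0.  12. ] q [-0.25  0.98  0.06  1.72 -0.12  0.44 -0.  ]
scene [([289.0, 231.62], [287, 229, 5, 6, 21])] head expected [287.50492298 232.59983958]
top [([255.4, 179.2], [255, 178, 2, 3, 5])] head expected [256.70604357 179.75070975]
```

>>> {"api": "move_arm", "payload": {
  "targets": [
    [[0.1,0,0,-2,0,0,0],[0.4,0,0,-2,0,0,0],[0.4,0,0,-2,0,0,0],[0.4,0,0,-2,0,0,0],[0.4,0,0,-2,0,0,0],[0.4,0,0,-22,0,0,0],[0.4,0,0,-62,0,0,0],[0.4,0,0,-82,0,0,0],[0.2,-50,0,-82,0,0,0],[0,-97,0,-82,0,0,0]]
  ]
}}

```text
clock: 22.7
tool_pos: [0.6226, -0.0109, 0.0753]
eef_rot: [0.67, 0.743, 0.001, 0.001]
contact_force: [-0.1, 0.2, 0.2]
opening: 0.199
finger_force: 0.0
```

```bash
python3 - <<'E'
from h import *
go(*st(3,-156),.026,-84.2)
go(*st(3,-99),.026,-84.2)
R={}
for n in("scene","top"):
    im=r.snapshot(n);b=blobs(im,5,15,110,60,(240,100,340,290));R[n]=b;print(n,b)
if R["scene"] and R["top"]: print(tri(R["scene"][0][0],R["top"][0][0]))
print(plane("scene",R["scene"][0][0],.043))
im=r.snapshot("scene")[170:245,270:370]
cv2.imwrite("pics/p1.png",cv2.convertScaleAbs(cv2.resize(im[:,:,::-1],(800,600),interpolation=cv2.INTER_CUBIC),alpha=1.5))
E
```

```text
go [-2.5, 0.7, 78.3, 0.1, 0.0, 0.1] force [-0.1  0.2  0.2] q [-0.09  0.86  0.06  1.69 -0.08  0.59  0.12]
go [54.5, 0.8, 78.2, 0.1, 0.0, 0.1] force [-0.1  0.2  0.2] q [-0.09  0.86  0.06  1.69 -0.08  0.59  0.12]
scene [([289.8, 232.7], [288, 231, 4, 4, 10])]
top []
[0.62760717 0.01582    0.043     ]
```

>>> {"api": "move_arm", "payload": {
  "targets": [
    [[0,-2,1,20,0,0,0],[0,-2,1,50,0,0,0],[0,-2,1,70,0,0,0],[0,-2,1,78,0,0,0],[0,-2,1,78,0,0,0]]
  ]
}}

```text
clock: 23.48
tool_pos: [0.6226, -0.0115, -0.0053]
eef_rot: [0.67, 0.742, -0.0, -0.0]
contact_force: [0.8, -0.3, -0.4]
opening: 0.006
finger_force: 0.0
```

>>> {"api": "move_arm", "payload": {
  "targets": [
    [[0,8,0,0,0,0,0],[0,15,0,0,0,0,0],[0,19,0,0,0,0,0],[0,23,0,0,0,0,0],[0,27,0,0,0,0,0],[0,31,0,0,0,0,0],[0,35,0,0,0,0,0],[0,38,0,0,0,0,0]]
  ]
}}

```text
clock: 24.48
tool_pos: [0.619, 0.0261, -0.0048]
eef_rot: [0.67, 0.742, 0.0, -0.0]
contact_force: [0.4, -0.7, 0.7]
opening: 0.001
finger_force: 0.4
```

```bash
python3 - <<'E'
from h import *
go(*st(3,-99),.026,-84.2)
R={}
for n in("scene","top"):
    im=r.snapshot(n);b=blobs(im,5,15,110,60,(240,100,340,290));R[n]=b;print(n,b)
E
```

```text
go [17.2, 0.8, -1.8, -0.0, -0.0, 0.0] force [ 0.4 -0.7  0.7] q [-0.15  0.98  0.05  1.71 -0.1   0.45  0.08]
scene []
top []
```

>>> {"api": "move_arm", "payload": {
  "targets": [
    [[0,4,0,0,0,0,0],[0,8,0,0,0,0,0],[0,12,0,0,0,0,0],[0,15,0,0,0,0,0],[0,18,0,0,0,0,0],[0,20,0,0,0,0,0],[0,20,0,0,0,0,0]]
  ]
}}

```text
clock: 25.45
tool_pos: [0.6172, 0.0426, -0.0048]
eef_rot: [0.671, 0.741, -0.001, 0.001]
contact_force: [0.6, -6.3, 0.1]
opening: 0.004
finger_force: 2.8
```

>>> {"api": "move_arm", "payload": {
  "targets": [
    [[0,4,0,0,0,0,0],[0,7,0,0,0,0,0],[0,9,0,0,0,0,0],[0,9,0,0,0,0,0]]
  ]
}}

```text
clock: 25.95
tool_pos: [0.6171, 0.0428, -0.0046]
eef_rot: [0.673, 0.739, -0.004, 0.005]
contact_force: [2.4, -18.2, -0.7]
opening: 0.004
finger_force: 9.0
```

>>> {"api": "move_arm", "payload": {
  "targets": [
    [[0,-20,0,0,0,0,0],[0,-45,0,0,0,0,0],[0,-45,0,-60,0,0,0],[0.3,-45,0,-120,0,0,0],[0.5,-95,0,-180,0,0,0],[0.5,-150,0,-180,0,0,0],[0.5,-200,0,-180,0,0,0],[0.5,-200,0,-180,0,0,0]]
  ]
}}

```text
clock: 26.95
tool_pos: [0.636, -0.1512, 0.1757]
eef_rot: [0.673, 0.739, -0.001, 0.002]
contact_force: [-0.9, 0.6, -0.5]
opening: 0.499
finger_force: 0.0
```

```bash
python3 - <<'E'
from h import *
go(.538,-.2107,.20,-96.7)
R={}
for n in("scene","top"):
    im=r.snapshot(n);b=blobs(im,5,15,110,60,(200,100,380,290));R[n]=b;print(n,b)
    print(n,blobs(im,-6,4,130,60,(190,140,384,240)))
    if n=="scene": c=im[165:240,270:370]
print(tri(R["scene"][0][0],R["top"][0][0]),st(0,-86),st(0,36))
cv2.imwrite("pics/p2.png",cv2.convertScaleAbs(cv2.resize(c[:,:,::-1],(800,600),interpolation=cv2.INTER_CUBIC),alpha=1.5))
E
```

```text
go [-50.1, -103.1, 4.8, 0.1, 0.2, 12.1] force [-0.9  0.6 -0.5] q [ 0.13  0.76  0.07  1.52 -0.06  0.86  0.3 ]
scene [([362.4, 179.0], [362, 178, 2, 3, 5]), ([368.67, 184.25], [364, 181, 11, 6, 24]), ([376.62, 183.5], [375, 182, 4, 4, 8]), ([296.48, 221.59], [294, 219, 6, 6, 27])]
scene [([288.5, 177.92], [283, 174, 12, 9, 24]), ([300.86, 184.47], [297, 177, 9, 16, 74]), ([337.0, 194.33], [335, 193, 5, 4, 18]), ([190.0, 235.5], [190, 234, 1, 4, 4])]
top [([243.0, 180.5], [243, 179, 1, 4, 4])]
top [([382.06, 162.0], [380, 149, 4, 24, 65]), ([201.18, 164.82], [200, 163, 4, 4, 11]), ([212.11, 197.5], [207, 196, 11, 4, 28])]
(array([0.65458121, 0.1008551 , 0.25278189]), [np.float64(91.5), np.float64(91.5)]) [0.61369084 0.05594026] [0.60136197 0.17731571]
```

View pics/p2.png

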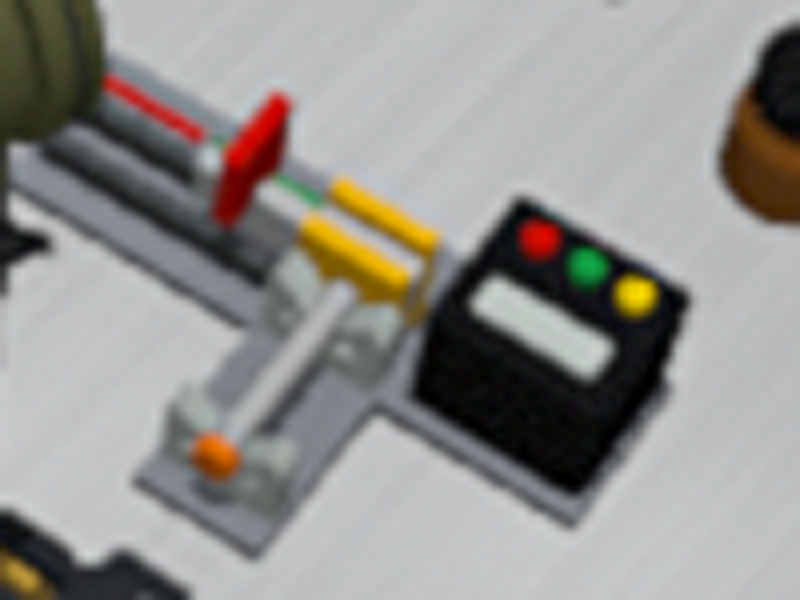

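The pin is fully home: its head sits against the rear V-block at (215,455) and the shank enters the near lug at (345,290). Next is the tag.

>>> {"api": "move_arm", "payload": {
  "targets": [
    [[0.5,-25,-50,0,0,0,6],[0.5,-50,-103,5,0,0,12],[0.5,-50,-103,5,0,0,12],[0.5,-50,-103,5,0,0,12],[0.5,-50,-103,5,0,0,12]]
  ]
}}

```text
clock: 27.68
tool_pos: [0.541, -0.2022, 0.1702]
eef_rot: [0.743, 0.67, 0.001, 0.0]
contact_force: [-0.2, 0.3, -1.3]
opening: 0.501
finger_force: 0.0
```

```bash
python3 - <<'E'
from h import *
go(.538,-.2107,.098,-96.7)
E
```

```text
go [-9.0, -2.2, 101.2, 0.1, -0.1, 0.8] force [-0.2  0.3 -1.3] q [ 0.22  0.68  0.1   1.76 -0.1   0.71  0.27]
```

>>> {"api": "move_arm", "payload": {
  "targets": [
    [[0.5,0,0,15,0,0,0],[0.5,0,0,30,0,0,0],[0.5,0,0,45,0,0,0],[0.5,0,0,55,0,0,0],[0.5,0,0,55,0,0,0]]
  ]
}}

```text
clock: 28.3
tool_pos: [0.5383, -0.2044, 0.1141]
eef_rot: [0.744, 0.668, -0.0, -0.001]
contact_force: [-0.3, 0.4, 0.7]
opening: 0.499
finger_force: 0.0
```

```bash
python3 - <<'E'
from h import *
go(.538,-.2107,.098,-96.7)
E
```

```text
go [-6.3, 0.4, 45.1, -0.1, -0.0, 0.5] force [-0.3  0.4  0.7] q [ 0.23  0.76  0.09  1.81 -0.11  0.58  0.28]
```

>>> {"api": "move_arm", "payload": {
  "targets": [
    [[0.5,-4,0,15,0,0,0.5],[0.5,-5,0,30,0,0,0.5],[0.5,-5,0,40,0,0,0.5],[0.5,-5,0,45,0,0,0.5],[0.5,-5,0,45,0,0,0.5],[0.3,-5,0,45,0,0,0.5]]
  ]
}}

```text
clock: 29.05
tool_pos: [0.5388, -0.2095, 0.0705]
eef_rot: [0.747, 0.665, 0.0, 0.0]
contact_force: [-0.1, 0.1, -0.1]
opening: 0.408
finger_force: 0.0
```

>>> {"api": "move_arm", "payload": {
  "newtons": 30,
  "targets": [
    [[0,0,0,0,0,0,0],[0,0,0,0,0,0,0],[0,0,0,0,0,0,0],[0,0,0,0,0,0,0],[0,0,0,0,0,0,0]]
  ]
}}

```text
clock: 29.68
tool_pos: [0.5387, -0.2095, 0.0704]
eef_rot: [0.747, 0.665, 0.0, 0.0]
contact_force: [0.1, 1.2, 2.4]
opening: 0.115
finger_force: 30.0
```

>>> {"api": "move_arm", "payload": {
  "targets": [
    [[0,0,0,-10,0,0,0],[0,0,0,-40,0,0,0],[0,0,0,-80,0,0,0],[0,0,0,-115,0,0,0],[0,0,0,-130,0,0,0],[0,0,0,-130,0,0,0]]
  ]
}}

```text
clock: 30.42
tool_pos: [0.5386, -0.2096, 0.2007]
eef_rot: [0.747, 0.665, 0.0, 0.001]
contact_force: [-1.0, 0.2, -1.0]
opening: 0.111
finger_force: 30.0
```

```bash
python3 - <<'E'
from h import *
s=r.get_state();print(s["tool_pos"],s["opening"],s["contact_force"])
go(.41,.3835,.1795+.05,-88.6)
E
```

```text
[ 0.53864261 -0.20961126  0.20074054] 0.11136000981795802 [-1.03869297  0.24219174 -1.00230847]
go [574.1, -196.7, -0.1, 0.1, 0.0, -8.1] force [-1.   0.2 -1. ] q [ 0.23  0.64  0.11  1.73 -0.09  0.78  0.27]
```

>>> {"api": "move_arm", "payload": {
  "targets": [
    [[0,40,-14,0,0,0,-1],[0,90,-31,0,0,0,-2],[0,140,-48,0,0,0,-3],[0,190,-65,0,0,0,-4],[0,240,-82,0,0,0,-5],[0,290,-99,0,0,0,-6],[0,340,-116,0,0,0,-7],[0,390,-134,0,0,0,-8],[0,440,-151,0,0,0,-8],[0,480,-165,0,0,0,-8]]
  ]
}}

```text
clock: 31.68
tool_pos: [0.4285, 0.2882, 0.1985]
eef_rot: [0.698, 0.716, -0.002, -0.0]
contact_force: [0.1, 0.6, -1.6]
opening: 0.112
finger_force: 30.0
```

```bash
python3 - <<'E'
from h import *
go(.41,.3835,.1795+.04,-88.6)
E
```

```text
go [95.8, -16.1, 7.9, -0.2, 0.1, 0.0] force [ 0.1  0.6 -1.6] q [-0.78  0.57  0.15  1.91 -0.13  0.68 -0.52]
```

>>> {"api": "move_arm", "payload": {
  "targets": [
    [[0,40,-16,8,0,0,0],[0,75,-16,8,0,0,0],[0,94,-16,8,0,0,0],[0,94,-16,30,0,0,0],[0,94,-16,48,0,0,0],[0,94,-16,48,0,0,0],[0,94,-16,48,0,0,0]]
  ]
}}

```text
clock: 32.55
tool_pos: [0.4127, 0.3795, 0.1524]
eef_rot: [0.699, 0.715, -0.0, 0.0]
contact_force: [0.2, 0.2, -1.0]
opening: 0.11
finger_force: 30.0
```

```bash
python3 - <<'E'
from h import *
go(.41,.3835,.1795,-88.6);go(.497,.3855,.1795,-88.6)
p=r.get_state()["tool_pos"]+[0,0,.029]
for n in("scene","top"):
    im=r.snapshot(n);print(n,"bar exp",proj(n,p+[0,0,-.003]),"tip",proj(n,np.array([.457,.3844,.168])),"red",blobs(im,-6,4,130,60,(100,60,360,150) if n=="scene" else (90,170,180,270)),"yel",blobs(im,18,32,110,80,(300,60,360,150) if n=="scene" else (90,170,180,270)))
E
```

```text
go [4.1, -2.6, 1.9, 0.0, 0.0, -0.1] force [ 0.2  0.2 -1. ] q [-0.92  0.69  0.15  1.83 -0.16  0.64 -0.65]
go [4.2, 84.4, 1.9, 0.0, 0.0, -0.1] force [ 0.2  0.2 -1. ] q [-0.92  0.69  0.15  1.83 -0.16  0.64 -0.65]
scene bar exp [316.53025301  93.23429763] tip [328.40386797 101.99271282] red [([312.0, 103.87], [308, 95, 13, 23, 61])] yel [([337.75, 111.7], [328, 102, 21, 18, 56])]
top bar exp [126.44079925 239.12887179] tip [126.78910849 223.98319005] red [([134.73, 239.45], [132, 239, 6, 2, 11])] yel [([129.67, 199.58], [129, 197, 3, 6, 12])]
```

>>> {"api": "move_arm", "payload": {
  "targets": [
    [[0,4,4,1.5,0,0,0],[0,4,14,1.5,0,0,0],[0,4,24,1.5,0,0,0],[0,4,34,1.5,0,0,0],[0,4,44,1.5,0,0,0],[0,4,54,1.5,0,0,0],[0,4,64,1.5,0,0,0],[0,4,74,1.5,0,0,0],[0,4,84,1.5,0,0,0],[0,4,84,1.5,0,0,0]]
  ]
}}

```text
clock: 33.9
tool_pos: [0.4971, 0.3857, 0.1507]
eef_rot: [0.699, 0.715, 0.0, 0.0]
contact_force: [-0.4, -0.3, -0.4]
opening: 0.11
finger_force: 30.0
```

```bash
python3 - <<'E'
from h import *
go(.497,.3855,.1595,-88.6)
for n in("scene",):
    im=r.snapshot(n);print(blobs(im,-6,4,130,60,(260,60,400,170)),blobs(im,18,32,110,80,(300,60,360,150)))
E
```

```text
go [-0.2, -0.1, 20.2, 0.0, -0.0, -0.1] force [-0.4 -0.3 -0.4] q [-0.82  0.77  0.15  1.62 -0.15  0.76 -0.58]
[([334.22, 114.35], [332, 108, 7, 13, 37]), ([331.52, 126.44], [330, 122, 6, 10, 25])] [([330.0, 106.27], [328, 103, 6, 7, 15]), ([342.27, 114.88], [337, 111, 12, 8, 26])]
```

No contact force, and the hook passes through the loop in the image. Lowering.

>>> {"api": "move_arm", "payload": {
  "targets": [
    [[0,0,0,6,0,0,0],[0,0,0,12,0,0,0],[0,0,0,16,0,0,0],[0,0,0,18,0,0,0],[0,0,0,20,0,0,0],[0,0,0,21,0,0,0],[0,0,0,21,0,0,0]]
  ]
}}

```text
clock: 34.83
tool_pos: [0.4962, 0.386, 0.1302]
eef_rot: [0.699, 0.715, 0.0, -0.0]
contact_force: [-1.2, 0.5, 3.7]
opening: 0.111
finger_force: 30.0
```

Contact on the rod (about 3.7 N), so I'll release gently and lift away.

>>> {"api": "move_arm", "payload": {
  "targets": [
    [[0.13,0,0,0,0,0,0],[0.16,0,0,0,0,0,0],[0.22,0,0,0,0,0,0],[0.22,0,0,0,0,0,0],[0.22,0,0,0,0,0,0],[0.22,0,0,-5,0,0,0],[0.22,0,0,-15,0,0,0],[0.22,0,0,-30,0,0,0],[0.22,0,0,-60,0,0,0],[0.22,0,0,-100,0,0,0]]
  ]
}}

```text
clock: 36.08
tool_pos: [0.4957, 0.3857, 0.2311]
eef_rot: [0.699, 0.715, -0.0, -0.0]
contact_force: [1.0, 1.2, -0.3]
opening: 0.219
finger_force: 0.0
```

>>> {"api": "move_arm", "payload": {
  "targets": [
    [[0.22,-60,-30,-60,0,0,0],[0.22,-120,-60,-60,0,0,0],[0.22,-180,-90,-60,0,0,0],[0.22,-180,-90,-60,0,0,0],[0.22,-180,-90,-60,0,0,0],[0.22,-180,-90,-60,0,0,0],[0.22,-180,-90,-60,0,0,0],[0.22,-180,-90,-60,0,0,0]]
  ]
}}

```text
clock: 37.08
tool_pos: [0.4105, 0.2048, 0.2895]
eef_rot: [0.698, 0.716, -0.0, -0.0]
contact_force: [-0.4, 0.9, 0.5]
opening: 0.221
finger_force: 0.0
```

```bash
python3 - <<'E'
from h import *
for i in range(3):
  for n in("scene","top"):
    im=r.snapshot(n);print(n,blobs(im,-6,4,130,60,(260,60,400,240) if n=="scene" else (100,140,260,240)),blobs(im,18,32,110,80,(300,60,360,150)) if n=="scene" else '',blobs(im,5,15,110,60,(280,205,330,240) if n=="scene" else (235,160,280,200)))
s=r.get_state();print(s["clock"],s["tool_pos"],s["contact_force"])
E
```

```text
scene [([342.7, 106.2], [342, 104, 3, 6, 10]), ([333.88, 114.81], [332, 112, 6, 8, 16]), ([334.12, 121.24], [331, 116, 10, 11, 17]), ([288.24, 177.8], [282, 174, 13, 9, 25]), ([300.51, 184.09], [297, 177, 9, 16, 57]), ([337.0, 194.33], [335, 193, 5, 4, 18])] [([330.83, 106.78], [328, 102, 8, 9, 23]), ([343.4, 115.43], [339, 112, 10, 8, 30])] [([296.5, 221.5], [294, 219, 6, 6, 28])]
top [([201.18, 164.82], [200, 163, 4, 4, 11]), ([212.1, 197.4], [207, 196, 11, 4, 30]), ([121.0, 211.25], [120, 211, 3, 2, 4])]  [([243.0, 180.5], [243, 179, 1, 4, 4])]
scene [([342.56, 106.33], [342, 104, 2, 6, 9]), ([333.83, 114.17], [332, 112, 5, 5, 12]), ([334.31, 120.94], [331, 116, 10, 10, 16]), ([330.0, 129.5], [330, 128, 1, 4, 4]), ([288.24, 177.8], [282, 174, 13, 9, 25]), ([300.51, 184.09], [297, 177, 9, 16, 57]), ([337.0, 194.33], [335, 193, 5, 4, 18])] [([330.83, 106.78], [328, 102, 8, 9, 23]), ([343.4, 115.43], [339, 112, 10, 8, 30])] [([296.48, 221.59], [294, 219, 6, 6, 27])]
top [([201.33, 164.75], [200, 163, 4, 4, 12]), ([212.1, 197.4], [207, 196, 11, 4, 30]), ([121.2, 211.4], [120, 211, 3, 2, 5])]  [([243.0, 180.5], [243, 179, 1, 4, 4])]
scene [([342.56, 106.33], [342, 104, 2, 6, 9]), ([333.88, 114.81], [332, 112, 6, 8, 16]), ([334.31, 120.94], [331, 116, 10, 10, 16]), ([288.24, 177.8], [282, 174, 13, 9, 25]), ([300.51, 184.09], [297, 177, 9, 16, 57]), ([337.0, 194.33], [335, 193, 5, 4, 18])] [([330.83, 106.78], [328, 102, 8, 9, 23]), ([343.52, 115.55], [339, 112, 10, 8, 29])] [([296.48, 221.59], [294, 219, 6, 6, 27])]
top [([201.18, 164.82], [200, 163, 4, 4, 11]), ([212.03, 197.45], [207, 196, 11, 4, 29]), ([121.2, 211.4], [120, 211, 3, 2, 5])]  [([243.0, 180.5], [243, 179, 1, 4, 4])]
37.375 [0.41027581 0.20399762 0.28962747] [-0.12888307  0.16914898  0.09485236]
```

>>> {"api": "move_arm", "payload": {
  "targets": [
    [[0.22,0,0,0,0,0,0],[0.22,0,0,0,0,0,0],[0.22,0,0,0,0,0,0],[0.22,0,0,0,0,0,0],[0.22,0,0,0,0,0,0],[0.22,0,0,0,0,0,0],[0.22,0,0,0,0,0,0],[0.22,0,0,0,0,0,0],[0.22,0,0,0,0,0,0],[0.22,0,0,0,0,0,0]]
  ]
}}

```text
clock: 38.62
tool_pos: [0.4103, 0.2039, 0.2897]
eef_rot: [0.699, 0.715, 0.0, -0.0]
contact_force: [0.5, -0.8, -0.7]
opening: 0.218
finger_force: 0.0
```

>>> {"api": "move_arm", "payload": {
  "targets": [
    [[0.22,0,0,0,0,0,0],[0.22,0,0,0,0,0,0],[0.22,0,0,0,0,0,0],[0.22,0,0,0,0,0,0],[0.22,0,0,0,0,0,0],[0.22,0,0,0,0,0,0],[0.22,0,0,0,0,0,0],[0.22,0,0,0,0,0,0],[0.22,0,0,0,0,0,0],[0.22,0,0,0,0,0,0]]
  ]
}}

```text
clock: 39.88
tool_pos: [0.4103, 0.204, 0.2897]
eef_rot: [0.699, 0.715, 0.0, -0.0]
contact_force: [0.3, -0.5, 1.6]
opening: 0.222
finger_force: 0.0
```

```bash
python3 - <<'E'
from h import *
for i in range(3):
    im=r.snapshot("scene");print(blobs(im,-6,4,130,60,(310,60,360,150)))
print(r.finish_job())
E
```

```text
[([342.56, 106.33], [342, 104, 2, 6, 9]), ([333.67, 114.93], [332, 112, 5, 8, 15]), ([334.31, 120.94], [331, 116, 10, 10, 16])]
[([342.56, 106.33], [342, 104, 2, 6, 9]), ([333.83, 114.17], [332, 112, 5, 5, 12]), ([334.31, 120.94], [331, 116, 10, 10, 16]), ([330.0, 129.5], [330, 128, 1, 4, 4])]
[([342.7, 106.2], [342, 104, 3, 6, 10]), ([333.67, 114.93], [332, 112, 5, 8, 15]), ([334.31, 120.94], [331, 116, 10, 10, 16])]
the job is handed in; nothing more can be done
None
```

I handed the job in at about 40 s with the bolt at its stop, the pin fully home and the tag hanging still on the hook; the one slip was an early missed grasp that pressed down on the cradled pin with about 43 N, just over the 40 N limit for the arm or gripper body, though it was the fingertips that touched.

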